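# Pump label remover into the catch dish

### The arm

A 7-joint arm with a two-finger parallel gripper is mounted at the origin on the work surface. World frame = base frame: x ahead of the robot, y to its left, z up, the work surface at z = 0. Lengths are in m, angles in rad, forces in N, time in s.
With the tool pointing down it reaches from about 0.425 to 0.925 m from the base axis. Payload 6.8 kg.
Tool frame: the origin (TCP) lies midway between the tips of the shut fingers; the grasp point (between the pads) lies 19 mm behind it; z points along the fingers, y is the direction in which the jaws open and shut (so a half turn about z gives the same grasp; the last joint's range is limited). The gripper opens to 85 mm and grips with 20 to 120 N. Pads are 22 mm wide; open, the fingers measure 114 mm over their backs; the gripper's body (76 mm by 85 mm) begins 54 mm behind the grasp point. The pads swing forward as they close: fully open they stand 13 mm farther back than shut.
Start: joints at [1.234, 0.477, 0.022, 1.555, -0.011, 1.109, -0.083], TCP at [0.153, -0.657, 0.231] pointing down, gripper open.
Joint ranges: [-2.96, 2.96], [-0.34, 2.1], [-1.41, 1.46], [0.24, 2.44], [-1.37, 4.51], [0.17, 1.92], [-2.96, 2.96]. Speed limits (rad/s): [2.39, 2.39, 3.14, 3.14, 3.14, 3.14, 3.14].

### API

Orientations are given as a unit quaternion [w, x, y, z].
In Python, from station import bot, vision gives the robot as it stands.
- The arm moves only by the tool move_arm, never from a script. Its argument "increments" is text: rows parted by semicolons, each of 7 numbers parted by spaces: the opening, from 0 (shut) to 1 (fully open), then the shift along the world's x, y, z in mm, then the turn, a rotation vector about the world's x, y, z in rad. In form: grip x y z rx ry rz; .... A call has exactly 8 rows; each row shifts and turns the commanded pose from where the row before left it; what a row does not reach is not made up. A row lasts 1/8 s, in which the tool goes at most 62.5 mm and 10.7 degrees, less where a joint would pass 70% of its speed; a pose out of reach is approached as far as the arm can. A call with a gripper value outside its range is refused whole. The fingers move at their own pace and stop on an object; "newtons" is the grip in N (left out, the last holds). Time passes only in rows, so rows that do not move let the fingers close, or fill a call up. It gives the time, the measured TCP pose, the force and the opening at its end, in the units of the state.
- bot.get_obs(): the state, without advancing time (a new reading comes with each control period).
- vision.read_camera(name): name is "side" or "top"; returns (picture, depth): 400x640x3 uint8, red, green, blue; 400x640 float32, m along the optical axis (not along the pixel's ray), 0 where there is no reading.
- vision.calibration(name): a dict with "fx", "fy", "cx", "cy" (pixels), "k1" (the pictures are not rectified: a ray, as slopes to the right and down, at radius r is drawn at 1 + k1 r^2 times it, then the intrinsics apply), "R" (3x3) and "t" (3): a world point X has camera coordinates R X + t. Camera axes: x right, y down, z forward; pixel columns grow to the right and rows downward; lengths in m; the calibration is good to about 2 mm. A picture is of the moment at which its call begins. calibration takes no time and is no camera call.
- bot.hand_in(): hands the job in, once; it reports no verdict.
The state is a dict: "t": time; "q": joint angles; "joint_vel": joint speeds; "joint_torque": joint torques, N m; "eef_pos": TCP position; "tool_rot": TCP orientation; "contact_force": force on the tool from outside, world axes, zero at the start; "torque": the same for the moment, N m; "gripper_width": opening from 0.0 (shut) to 1.0 (fully open).
Only numpy, scipy, OpenCV 4.12 (cv2) and the standard library are available. Lean on these libraries where they do the work, as an engineer would, in place of code of your own. Each camera call takes 0.05 s, during which the arm holds its last target.

### The job

Move the steel catch dish by its black handle so that it stands flat on the desk, centred under the spout of the label-remover dispenser, and let go of it. Then press the orange pump cap all the way down until you feel it stop, and let it spring right back up, leaving the dish where it stands. Do not press the cap until the dish is in place, do not tip the dish or let it drop, and leave the spray can, tape roll and mug where they are.

Things in the scene. Friction and masses are not known exactly. Their poses are not given: they have to be found in the camera images.
- dispenser: White pump canister with a green band, 72 mm across, on a dark round foot (88 mm across, 8 mm high) screwed to the desk: it cannot move, but its place and turn differ each time. Origin on the desk under the canister's axis, z up, x the direction the spout points. The canister's shoulder is at 150 mm, the cap's top at 200 mm.
- pump_cap (a joint): Sprung travel of the orange pump cap with its spout, in m: 0 fully up, 0.015 pressed to its stop. Moves straight down; takes about 3 N to start and 9 N to reach the stop, and springs back when let go.
- cap_top (a point): Centre of the flat top of the orange pump cap, a disc 54 mm across and 22 mm high, 200 mm above the desk when up. Press here.
- spout (a point): Outlet of the orange spout, a 12 mm thick tube that reaches sideways from the cap, 110 mm from the canister's axis and 160 mm above the desk (spout tube's top at about 196 mm). It moves down with the cap.
- dish: Loose round steel dish, 88 mm across the rim, 34 mm high, walls 4 mm, about 0.2 kg, with a straight black handle. Origin at the centre of the round dish's underside, z up, x along the handle.
- dish_grip (a point): Point to grip on the dish's black handle, 92 mm from the dish's centre and 27 mm above its underside. The handle is a level bar 14 mm wide and 14 mm high (20 to 34 mm above the underside), running from the rim to 136 mm from the dish's centre.
- spray_can: Yellow spray can with a blue band and a pale grey top, standing on the desk, 56 mm across, 160 mm high; a bystander. Origin at the centre of its underside.
- tape_roll: Brown roll of tape lying flat, 100 mm across, 48 mm high; a bystander. Origin at the centre of its underside.
- mug: Blue mug, 80 mm across plus handle, 90 mm high; a bystander. Origin at the centre of its underside.
Things that resemble listed ones, but are neither listed nor needed, are in the scene too. What is meant by the dish is not turquoise, and is the smaller of those in its own colour.

How it is judged:
By the outcome, as a careful person would: the job done as asked, in the order asked, and still so for the second after the job is handed in, with the robot touching nothing.
It also fails if it takes over 45 s, if anything falls off the work surface, if the arm or the gripper's body presses on something with over 40 N, if the wrist force passes 120 N, or if a joint passes its speed limit or range.

## Working session

There is one attempt and no reset: what is moved stays moved. The work goes in short steps, Python scripts to look and compute and a tool call to move; the robot and the scene stay as the last step left them, time stands still between calls to the robot, and variables do not carry over. Pictures are saved under pics/ and viewed, and the job is handed in when it is done.

Besides the shell and the picture viewer there is one more tool, called after "Request:" as name(argument=value, ...) on one line, values as JSON. move_arm: Moves the arm, as the interface text tells. Its arguments: {"type":"object","properties":{"increments":{"type":"string"},"newtons":{"type":"number"}},"required":["increments"]}

```bash
mkdir -p pics; ls
cat > h.py <<'E'
import numpy as np, cv2
from station import bot, vision
def grab(n):
    im,d=vision.read_camera(n); np.savez('pics/%s.npz'%n,im=im,d=d); cv2.imwrite('pics/tmp.png',im[:,:,::-1]); return im,d
def load(n):
    z=np.load('pics/%s.npz'%n); return z['im'],z['d']
def K(n):
    c=vision.calibration(n); return c,np.array(c['R']),np.array(c['t'])
def ray(n,u,v):
    c,R,t=K(n); x=(u-c['cx'])/c['fx']; y=(v-c['cy'])/c['fy']; a,b=x,y
    for _ in range(20):
        s=1+c['k1']*(a*a+b*b); a,b=x/s,y/s
    return -R.T@t, R.T@np.stack([a,b,np.ones_like(a)]) , R,t
def pz(n,u,v,z):
    o,d,_,_=ray(n,np.float64(u),np.float64(v)); return o+d*(z-o[2])/d[2]
def pd(n,u,v,dep):
    o,d,_,_=ray(n,np.float64(u),np.float64(v)); return (o.reshape(3,*([1]*(d.ndim-1)))+d*dep)
def proj(n,X):
    c,R,t=K(n); p=R@np.array(X)+t; a,b=p[0]/p[2],p[1]/p[2]; s=1+c['k1']*(a*a+b*b); return c['fx']*a*s+c['cx'],c['fy']*b*s+c['cy']
E
python3 - <<'E'
from h import *
for n in ('side','top'):
    im,d=grab(n); cv2.imwrite('pics/%s0.png'%n,im[:,:,::-1]); print({k:np.round(v,3).tolist() for k,v in vision.calibration(n).items()})
o=bot.get_obs(); print(o)
E
```

```text
pics
{'fx': 492.99, 'fy': 492.99, 'cx': 316.067, 'cy': 197.408, 'k1': -0.143, 'R': [[-0.716, -0.698, 0.003], [-0.509, 0.519, -0.687], [0.478, -0.493, -0.727]], 't': [0.405, 0.402, 1.297]}
{'fx': 448.544, 'fy': 448.544, 'cx': 322.604, 'cy': 206.072, 'k1': -0.008, 'R': [[0.022, -1.0, -0.017], [-0.992, -0.02, -0.124], [0.124, 0.019, -0.992]], 't': [-0.008, 0.585, 1.371]}
{'t': 0.1, 'q': array([ 1.23387685,  0.47775858,  0.02236073,  1.5563777 , -0.01149236,
        1.10929094, -0.08313307]), 'joint_vel': array([ 1.84981163e-03, -2.41876420e-03, -2.64666904e-04, -3.96953556e-03,
        8.61036481e-05,  3.65020764e-04,  6.42921830e-04]), 'joint_torque': array([ 3.27369176e-03, -5.97758102e+01,  1.61342606e+00, -2.81954670e+01,
        1.28585685e-02,  5.05365766e-03, -1.85946158e-05]), 'eef_pos': array([ 0.1529594 , -0.65687885,  0.2303851 ]), 'tool_rot': array([-8.36530948e-04,  9.93463462e-01,  1.14147373e-01, -1.67057914e-04]), 'contact_force': array([-0.26944469, -0.47651591,  0.18250461]), 'torque': array([-0.01257204, -0.00859689,  0.01157307]), 'gripper_width': 1.0029763341965323}
```

View pics/side0.png

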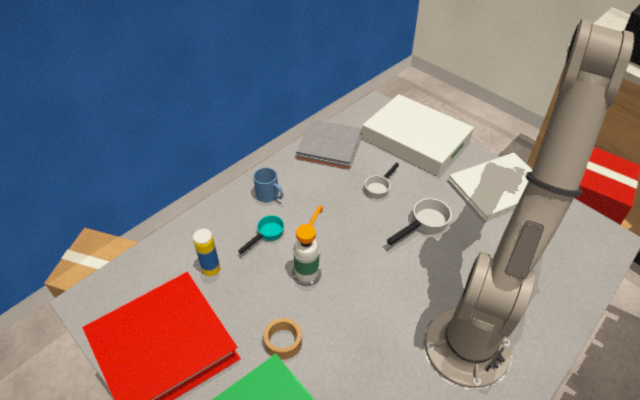

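View pics/top0.png

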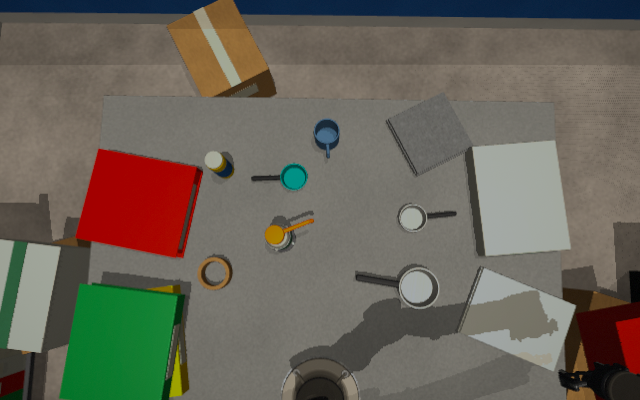

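The dish could be any of three in the top view: the turquoise one at (293,178), the large steel one at (418,288) or the small steel one at (412,218). The description fits the small steel one. I'll check it in a crop and measure it.

Run:
```python
from h import *
im,d=load('top'); s,ds=load('side')
a=cv2.resize(im[185:265,380:480],None,fx=4,fy=4,interpolation=cv2.INTER_CUBIC)
b=cv2.resize(im[200:280,240:340],None,fx=4,fy=4,interpolation=cv2.INTER_CUBIC)
c=cv2.resize(s[155:215,350:425],None,fx=4,fy=4,interpolation=cv2.INTER_CUBIC)
e=cv2.resize(s[200:290,280:340],None,fx=3,fy=3,interpolation=cv2.INTER_CUBIC)
W=np.zeros((600,800,3),np.uint8); W[:320,:400]=a; W[:320,400:]=b; W[320:560,:300]=c; W[320:590,400:580]=e
cv2.imwrite('pics/crop0.png',W[:,:,::-1])
for nm,u0,u1,v0,v1 in (('small',395,460,200,235),('large',350,442,264,312)):
    v,u=np.mgrid[v0:v1,u0:u1]; P=pd('top',u.astype(float),v.astype(float),d[v0:v1,u0:u1]).reshape(3,-1).T
    m=(P[:,2]>.015)&(P[:,2]<.06); Q=P[m]; print(nm,Q.min(0),Q.max(0))
```

```text
Traceback (most recent call last):
  File "h.py", line 17, in pd
    o,d,_,_=ray(n,np.float64(u),np.float64(v)); return (o.reshape(3,*([1]*(d.ndim-1)))+d*dep)
            ~~~^^^^^^^^^^^^^^^^^^^^^^^^^^^^^^^
  File "h.py", line 13, in ray
    return -R.T@t, R.T@np.stack([a,b,np.ones_like(a)]) , R,t
                   ~~~^~~~~~~~~~~~~~~~~~~~~~~~~~~~~~~~
ValueError: matmul: Input operand 1 has a mismatch in its core dimension 0, with gufunc signature (n?,k),(k,m?)->(n?,m?) (size 35 is different from 3)
```

View pics/crop0.png

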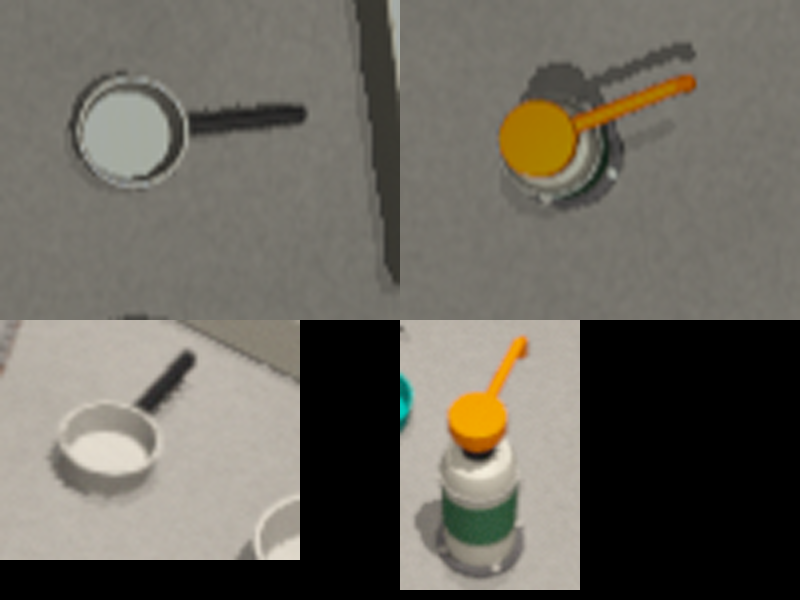

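```bash
cat >> h.py <<'E'
def cp(x,y,u0,v0,f): return u0+(x+.5)/f-.5, v0+(y+.5)/f-.5
E
python3 - <<'E'
from h import *
T=lambda x,y,u0,v0,z:pz('top',*cp(x,y,u0,v0,4),z)
f=lambda x:np.round(x,4)
print('dish c',f(T(132,130,380,185,.034)),'L',f(T(75,130,380,185,.034)),'R',f(T(189,130,380,185,.034)))
print('handle end',f(T(306,114,380,185,.034)),'start',f(T(189,123,380,185,.034)))
print('cap',f(T(538,138,400-160-0,200,.2)) if 0 else f(T(138,138,240,200,.2)),'L/R',f(T(100,138,240,200,.2)),f(T(177,138,240,200,.2)))
print('spout tip',f(T(295,82,240,200,.19)),'base',f(T(178,124,240,200,.19)))
S=lambda x,y,u0,v0,z,k:pz('side',*cp(x,y,u0,v0,k),z)
print('side dish c',f(S(110,437-320,350,155,.034,4)),'hend',f(S(190,355-320,350,155,.034,4)))
print('side cap',f(S(477-400,416-320,280,200,.2,3)),'tip',f(S(522-400,342-320,280,200,.192,3)))
im,d=load('top')
for u,v in((413,217),(274,234),(450,213),(305,223),(330,262),(292,178)): print(u,v,f(pd('top',u,v,d[v,u])))
# side-view bystanders
for u,v in((216,273),(292,178),(326,133),(215,160)): print('by',f(pz('top',u,v,.05)))
E
```

```text
dish c [ 0.5559 -0.2772  0.034 ] L [ 0.555  -0.2328  0.034 ] R [ 0.5568 -0.3215  0.034 ]
handle end [ 0.5712 -0.4127  0.034 ] start [ 0.5623 -0.3216  0.034 ]
cap [0.4839 0.1332 0.2   ] L/R [0.4834 0.1594 0.2   ] [0.4845 0.1063 0.2   ]
spout tip [0.5257 0.0264 0.19  ] base [0.4948 0.107  0.19  ]
side dish c [ 0.5489 -0.2795  0.034 ] hend [ 0.5634 -0.4096  0.034 ]
side cap [0.4764 0.1339 0.2   ] tip [0.5145 0.0366 0.192 ]
413 217 [ 0.5594 -0.2837  0.0045]
274 234 [0.4844 0.1337 0.1983]
450 213 [ 0.5711 -0.3933  0.0354]
305 223 [0.5168 0.0493 0.1949]
330 262 [ 0.4112 -0.022  -0.0044]
292 178 [0.6779 0.1061 0.0068]
by [0.37   0.3263 0.05  ]
by [0.6698 0.1022 0.05  ]
by [ 0.8167 -0.0012  0.05  ]
by [0.723  0.3477 0.05  ]
```

Run:
```python
from h import *
th=np.linspace(0,2*np.pi,60)
def draw(n,box,f,items):
    im,_=load(n); u0,v0,u1,v1=box
    a=cv2.resize(im[v0:v1,u0:u1],None,fx=f,fy=f,interpolation=cv2.INTER_CUBIC)
    for c,r,z,col in items:
        P=np.stack([c[0]+r*np.cos(th),c[1]+r*np.sin(th),0*th+z]); 
        p=[proj(n,P[:,i]) for i in range(60)]
        q=np.array([[(u-u0+.5)*f-.5,(v-v0+.5)*f-.5] for u,v in p]).round().astype(np.int32)
        cv2.polylines(a,[q],True,col,1)
    return a
D1=(.556,-.2772);D2=(.549,-.2795);C1=(.484,.1332);C2=(.4765,.134)
R=(255,0,0);B=(0,0,255)
A=[draw('side',(350,160,400,205),8,[(D1,.044,.034,R),(D2,.044,.034,B)]),
 draw('side',(283,215,333,290),5,[(C1,.027,.2,R),(C2,.027,.2,B),(C1,.044,.008,R),(C2,.044,.008,B)]),
 draw('top',(390,195,440,240),6,[(D1,.044,.034,R),(D1,.044,0,B)]),
 draw('top',(255,210,325,260),5,[(C1,.027,.2,R),(C1,.044,.008,R),(C2,.044,.008,B)])]
W=np.zeros((800,800,3),np.uint8)[:640]
pos=[(0,0),(0,410),(365,0),(390,420)]
for a,(y,x) in zip(A,pos):
    h,w=a.shape[:2]; h=min(h,640-y); w=min(w,800-x); W[y:y+h,x:x+w]=a[:h,:w]
cv2.imwrite('pics/ov.png',W[:600,:,::-1])
```

```text
(no output)
```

View pics/ov.png

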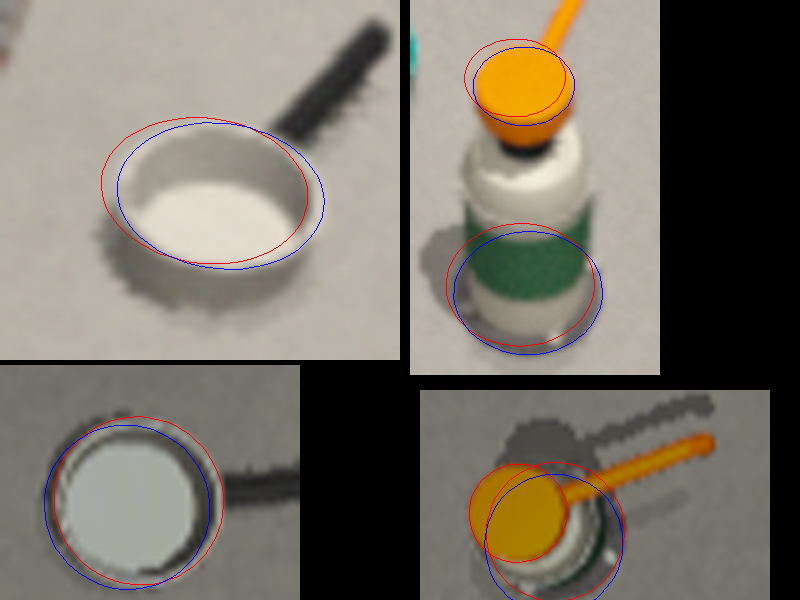

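The small steel dish (top 412,218) measures 88 mm across its rim with the handle end at 136 mm, so it's the right one. The side view puts things about 7 mm off from the top view. I'll check the bias against the known TCP once the gripper is over the handle.

Request:
move_arm(increments="1 26 18 0 0 0 0.091;1 26 18 0 0 0 0.091;1 26 18 0 0 0 0.091;1 26 18 0 0 0 0.091;1 26 18 0 0 0 0.091;1 26 18 0 0 0 0.091;1 26 18 0 0 0 0.091;1 26 18 0 0 0 0.091")

```text
t: 1.1
eef_pos: [0.3628, -0.5122, 0.2313]
tool_rot: [0.0, 0.886, 0.463, 0.0]
contact_force: [-0.2, -0.7, 0.2]
gripper_width: 0.999
```

Request:
move_arm(increments="1 26 18 -6 0 0 0.091;1 26 18 -6 0 0 0.091;1 26 18 -6 0 0 0.091;1 26 18 -6 0 0 0.091;1 26 18 -6 0 0 0.091;1 26 18 -6 0 0 0.091;1 26 18 -6 0 0 0.091;1 20 18 -6 0 0 0.091")

```text
t: 2.1
eef_pos: [0.5652, -0.3679, 0.1829]
tool_rot: [0.0, 0.663, 0.748, 0.0]
contact_force: [0.2, 0.1, 0.8]
gripper_width: 0.995
```

Run:
```python
from h import *
o=bot.get_obs(); print(o['t'],o['q'],o['eef_pos'],o['tool_rot'],o['contact_force'])
s,_=grab('side'); t,_=grab('top')
cv2.imwrite('pics/s1.png',s[:,:,::-1]); cv2.imwrite('pics/t1.png',t[:,:,::-1])
p=o['eef_pos']; print(proj('side',p),proj('top',p))
us,vs=map(int,proj('side',p)); ut,vt=map(int,proj('top',p))
W=np.zeros((400,800,3),np.uint8)
W[:,:400]=cv2.resize(s[vs-50:vs+50,us-50:us+50],None,fx=4,fy=4,interpolation=cv2.INTER_CUBIC)
W[:,400:]=cv2.resize(t[vt-50:vt+50,ut-50:ut+50],None,fx=4,fy=4,interpolation=cv2.INTER_CUBIC)
cv2.imwrite('pics/c1.png',W[:,:,::-1]); print(us-50,vs-50,ut-50,vt-50)
```

```text
2.1 [ 0.75943111  0.55112445 -0.39529232  1.58099559  0.23331801  1.05615807
  0.42202265] [ 0.5651665  -0.36789482  0.18286387] [7.95206643e-05 6.63238775e-01 7.48407822e-01 2.31680004e-04] [0.1564665  0.14710478 0.79188668]
(np.float64(394.3456929442049), np.float64(136.00487749933347)) (np.float64(454.90102542773724), np.float64(209.181941829171))
344 86 404 159
```

View pics/c1.png

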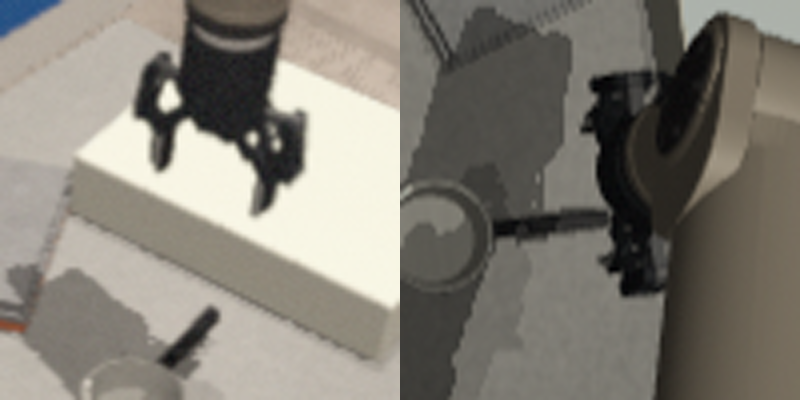

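View pics/s1.png

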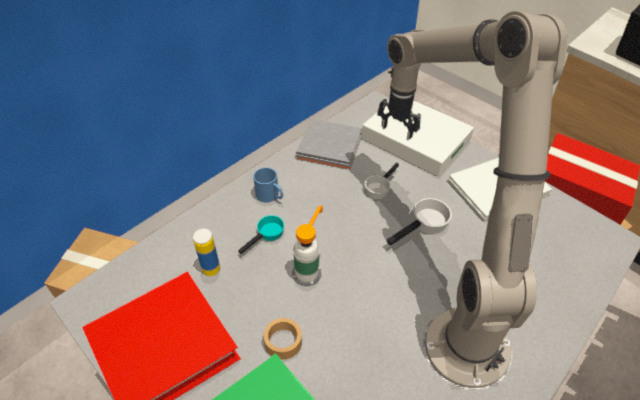

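Run:
```python
from h import *
s,d=load('side')
for u,v in((440,135),(366,130),(400,148),(430,165),(436,168)): print(u,v,np.round(pd('side',u,v,d[v,u]),3))
```

```text
440 135 [ 0.522 -0.607  0.074]
366 130 [ 0.747 -0.453  0.056]
400 148 [ 0.6   -0.473  0.045]
430 165 [ 0.475 -0.488  0.032]
436 168 [ 0.449 -0.486  0.036]
```

Request:
move_arm(increments="1 0 0 -15 0 0 0;1 0 0 -15 0 0 0;1 0 0 -15 0 0 0;1 0 0 -15 0 0 0;1 1 0 -15 0 0 0;1 0 -1 -15 0 0 0;1 0 0 -15 0 0 0;1 0 0 -10 0 0 0")

```text
t: 3.2
eef_pos: [0.5638, -0.3702, 0.0671]
tool_rot: [-0.0, 0.666, 0.746, -0.0]
contact_force: [0.7, 0.2, -0.0]
gripper_width: 1.0
```

Run:
```python
from h import *
o=bot.get_obs(); print(o['t'],o['eef_pos'])
s,_=grab('side')
us,vs=map(int,proj('side',o['eef_pos']))
cv2.imwrite('pics/c2.png',cv2.resize(s[vs-45:vs+45,us-50:us+50],None,fx=6,fy=6,interpolation=cv2.INTER_CUBIC)[:,:,::-1])
```

```text
3.2 [ 0.56380984 -0.37024019  0.06708486]
```

View pics/c2.png

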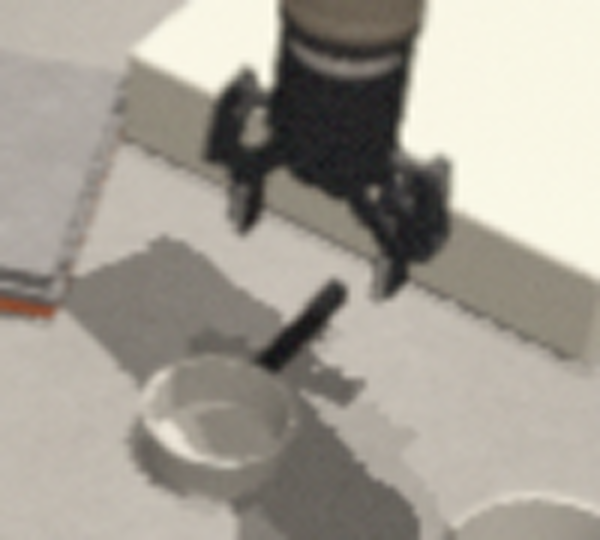

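The jaws straddle the handle in the side crop: tips at (242,230) and (382,297), handle running from (265,360) to (340,290). Next I descend and close.

Request:
move_arm(increments="1 2 1 -12 0 0 0;1 0 0 -12 0 0 0;1 0 0 -12 0 0 0;1 0 0 -11 0 0 0;1 0 0 -10 0 0 0;1 0 0 0 0 0 0;0.4 0 0 0 0 0 0;0.3 0 0 0 0 0 0", newtons=40)

```text
t: 4.25
eef_pos: [0.5665, -0.3696, 0.0119]
tool_rot: [0.001, 0.666, 0.746, 0.0]
contact_force: [0.3, -0.4, -0.0]
gripper_width: 0.607
```

Request:
move_arm(increments="0.2 0 0 0 0 0 0;0.15 0 0 0 0 0 0;0.1 0 0 0 0 0 0;0 0 0 0 0 0 0;0 0 0 0 0 0 0;0 0 0 0 0 0 0;0 0 0 0 0 0 0;0 0 0 0 0 0 0", newtons=70)

```text
t: 5.25
eef_pos: [0.5662, -0.3696, 0.0115]
tool_rot: [0.0, 0.666, 0.746, -0.0]
contact_force: [-0.4, 0.0, 4.1]
gripper_width: 0.147
```

Run:
```python
from h import *
o=bot.get_obs(); print(o['t'],o['eef_pos'])
s,_=grab('side')
us,vs=map(int,proj('side',o['eef_pos']))
cv2.imwrite('pics/c3.png',cv2.resize(s[vs-45:vs+45,us-50:us+50],None,fx=6,fy=6,interpolation=cv2.INTER_CUBIC)[:,:,::-1])
```

```text
5.25 [ 0.56620128 -0.36956983  0.01146648]
```

View pics/c3.png

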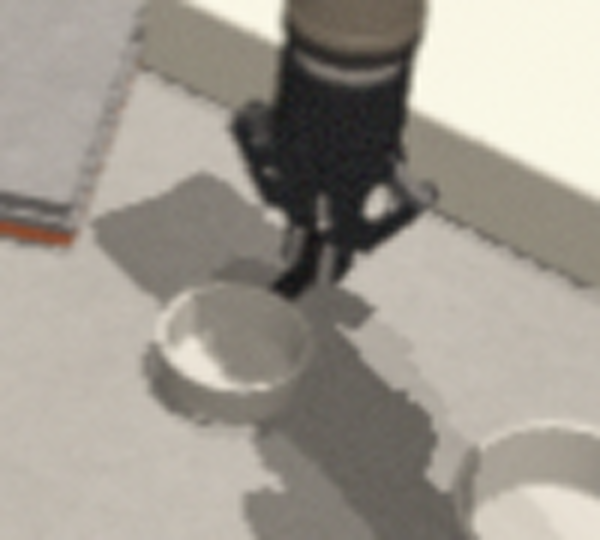

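Gripped: the opening is 0.147, about 12.5 mm, on the 14 mm bar. Now I lift it slightly and check.

Request:
move_arm(increments="0 0 0 2 0 0 0;0 0 0 4 0 0 0;0 0 0 5 0 0 0;0 0 0 5 0 0 0;0 0 0 4 0 0 0;0 0 0 0 0 0 0;0 0 0 0 0 0 0;0 0 0 0 0 0 0", newtons=80)

```text
t: 6.3
eef_pos: [0.566, -0.3693, 0.0311]
tool_rot: [-0.0, 0.666, 0.746, -0.0]
contact_force: [0.7, -0.4, -1.6]
gripper_width: 0.145
```

Run:
```python
from h import *
o=bot.get_obs(); print(o['t'],o['eef_pos'],o['contact_force'],o['torque'])
s,d=grab('side')
us,vs=map(int,proj('side',o['eef_pos']))
cv2.imwrite('pics/c4.png',cv2.resize(s[vs-45:vs+45,us-50:us+50],None,fx=6,fy=6,interpolation=cv2.INTER_CUBIC)[:,:,::-1])
```

```text
6.3 [ 0.56596399 -0.36933687  0.03107231] [ 0.71351815 -0.39696222 -1.61823251] [-0.14096975  0.00184644 -0.00281726]
```

View pics/c4.png

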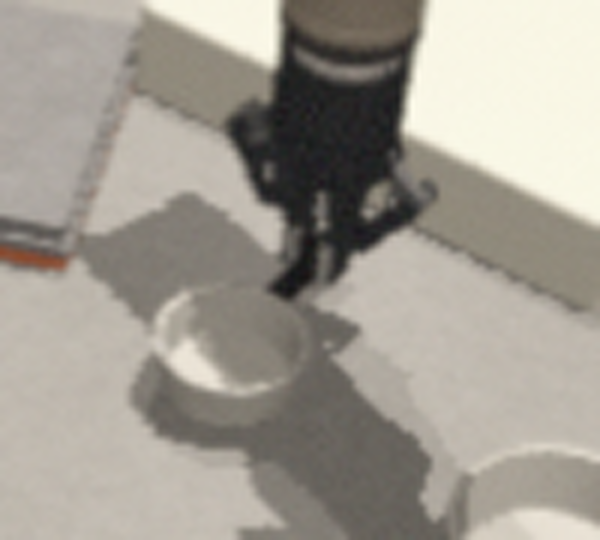

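Request:
move_arm(increments="0 -1 10 0 0 0 0;0 -1 20 0 0 0 0.03;0 -1 25 0 0 0 0.04;0 -1 25 0 0 0 0.04;0 -1 25 0 0 0 0.04;0 -1 25 0 0 0 0.04;0 -1 25 0 0 0 0.04;0 -1 25 0 0 0 0.03")

```text
t: 7.35
eef_pos: [0.5581, -0.1877, 0.0314]
tool_rot: [0.0, 0.562, 0.827, 0.0]
contact_force: [0.0, -0.3, -0.6]
gripper_width: 0.147
```

Request:
move_arm(increments="0 0 25 0 0 0 0;0 0 20 0 0 0 0;0 0 20 0 0 0 0;0 0 15 0 0 0 0;0 0 10 0 0 0 0;0 0 5 0 0 0 0;0 0 0 0 0 0 0;0 0 0 0 0 0 0")

```text
t: 8.35
eef_pos: [0.5581, -0.0953, 0.0313]
tool_rot: [0.0, 0.564, 0.826, -0.0]
contact_force: [0.5, 0.0, -2.1]
gripper_width: 0.145
```

Run:
```python
from h import *
o=bot.get_obs(); print(o['t'],o['eef_pos'],o['tool_rot'],o['contact_force'])
s,d=grab('side'); t,_=grab('top')
cv2.imwrite('pics/s5.png',cv2.resize(s[145:295,250:400],None,fx=4,fy=4,interpolation=cv2.INTER_CUBIC)[:,:,::-1])
cv2.imwrite('pics/t5.png',cv2.resize(t[170:290,240:400],None,fx=5,fy=5,interpolation=cv2.INTER_CUBIC)[:,:,::-1])
```

```text
8.35 [ 0.55808059 -0.09529623  0.03127395] [ 1.14993589e-04  5.63764070e-01  8.25935844e-01 -2.01987195e-04] [ 0.47597749  0.03620986 -2.06480987]
```

View pics/s5.png

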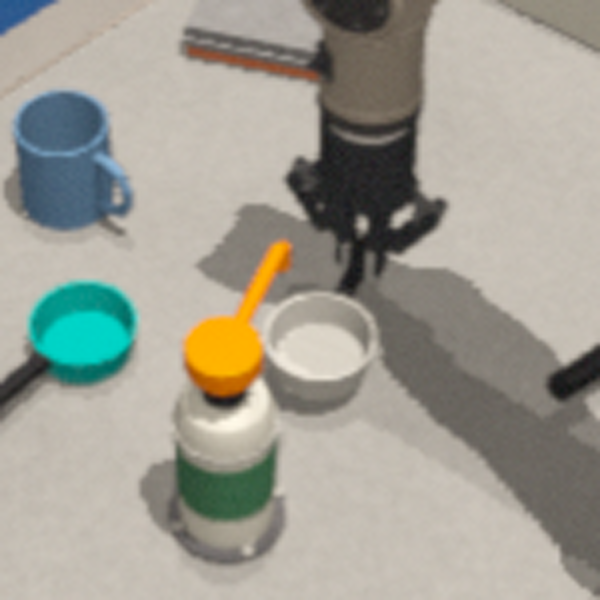

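View pics/t5.png

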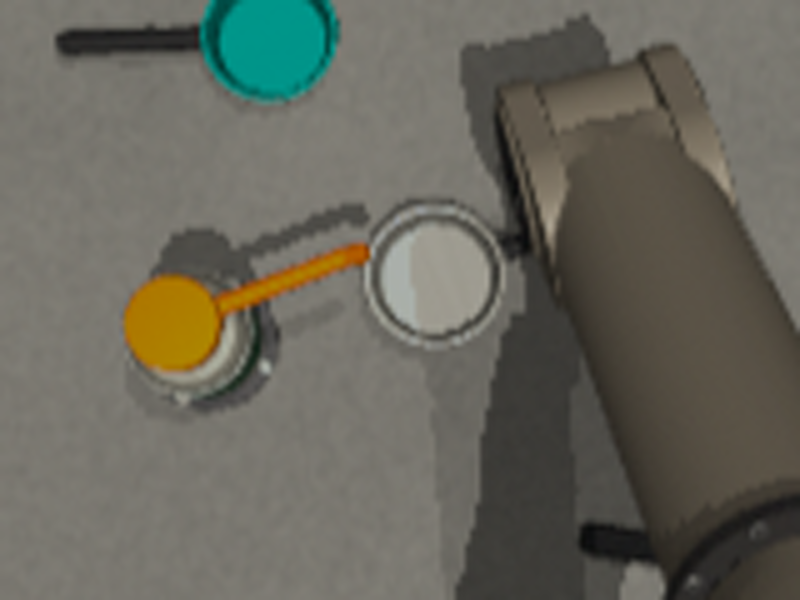

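Run:
```python
from h import *
f=lambda x:np.round(x,4)
T=lambda x,y,z:pz('top',*cp(x,y,240,170,5),z)
D=T(436,273,.0535); C=T(173,322,.2); S=T(363,252,.19)
print('dish',f(D),f(T(364,273,.0535)-T(508,273,.0535)),'cap',f(C),'spout',f(S),f(T(205,341,.008)))
u=(S-C)[:2]; print(np.degrees(np.arctan2(u[1],u[0])),np.hypot(*u))
u/=np.hypot(*u); tgt=C[:2]+.11*u; print('tgt',f(tgt),'move',f(tgt-D[:2]))
e=bot.get_obs()['eef_pos']; th=np.radians(-68.4); print('dish from eef',f(e[:2]-.0927*np.array([np.cos(th),np.sin(th)])))
S_=lambda x,y,z:pz('side',*cp(x,y,250,145,4),z)
Ds=S_(321,346,.0535);Cs=S_(224,350,.2);Ss=S_(286,254,.19);print('side',f(Ds),f(Cs),f(Ss))
v=(Ss-Cs)[:2];v/=np.hypot(*v); print('move',f(Cs[:2]+.11*v-Ds[:2]))
```

```text
dish [ 0.5266 -0.0099  0.0535] [-0.0018  0.0887  0.    ] cap [0.4843 0.133  0.2   ] spout [0.526  0.0297 0.19  ] [0.484  0.1364 0.008 ]
-67.98152325964355 0.11137792092818583
tgt [0.5255 0.031 ] move [-0.0011  0.0409]
dish from eef [ 0.5239 -0.009 ]
side [ 0.5111 -0.0036  0.0535] [0.4747 0.1345 0.2   ] [0.5112 0.0368 0.19  ]
move [0.0022 0.0351]
```

Request:
move_arm(increments="0 0 6 0 0 0 0;0 0 8 0 0 0 0;0 0 8 0 0 0 0;0 0 8 0 0 0 0;0 0 6 0 0 0 0;0 0 4 0 0 0 0;0 0 0 0 0 0 0;0 0 0 0 0 0 0")

```text
t: 9.45
eef_pos: [0.5581, -0.0548, 0.0313]
tool_rot: [0.0, 0.564, 0.826, -0.0]
contact_force: [-1.4, 0.4, -2.6]
gripper_width: 0.149
```

Run:
```python
from h import *
o=bot.get_obs(); print(o['t'],o['eef_pos'],o['tool_rot'],o['contact_force'])
s,d=grab('side'); t,_=grab('top')
cv2.imwrite('pics/s6.png',cv2.resize(s[185:285,270:370],None,fx=6,fy=6,interpolation=cv2.INTER_CUBIC)[:,:,::-1])
cv2.imwrite('pics/t6.png',cv2.resize(t[190:270,250:350],None,fx=7,fy=7,interpolation=cv2.INTER_CUBIC)[:,:,::-1])
```

```text
9.45 [ 0.55808786 -0.05483769  0.03129565] [ 6.23077283e-05  5.63537916e-01  8.26090188e-01 -1.21485050e-04] [-1.36128927  0.42002358 -2.64155222]
```

View pics/s6.png

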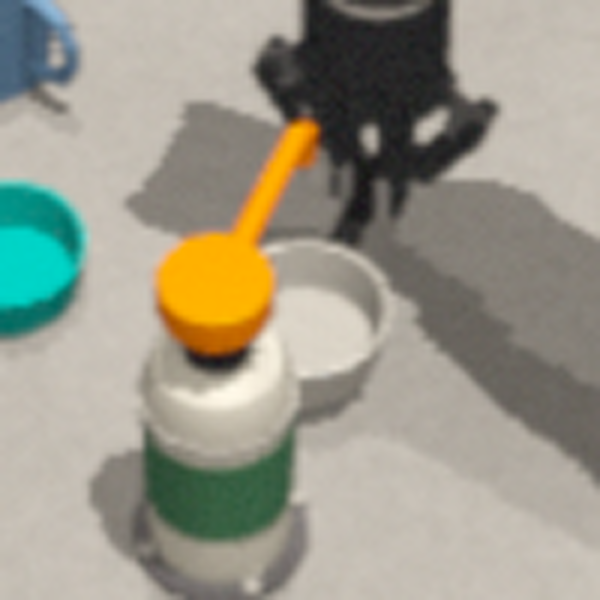

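View pics/t6.png

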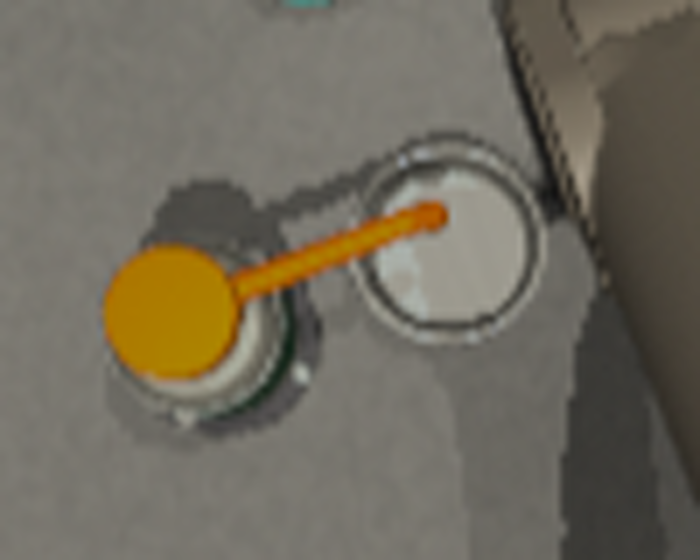

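Run:
```python
from h import *
f=lambda x:np.round(x,4)
T=lambda x,y,z:pz('top',*cp(x,y,250,190,7),z)
D=T(447,240,.0535); C=T(172,312,.2); S=T(435,215,.19)
u=(S-C)[:2]; print(f(D),f(C),f(S),np.degrees(np.arctan2(u[1],u[0])),np.hypot(*u))
u/=np.hypot(*u); tgt=C[:2]+.11*u; print('tgt',f(tgt),'move',f(tgt-D[:2]))
```

```text
[0.5268 0.0314 0.0535] [0.4839 0.1331 0.2   ] [0.5252 0.0311 0.19  ] -67.95671861826729 0.11011592145982374
tgt [0.5252 0.0312] move [-0.0016 -0.0002]
```

Request:
move_arm(increments="0 -1 0 -4 0 0 0;0 0 0 -5 0 0 0;0 0 0 -5 0 0 0;0 0 0 -3 0 0 0;0 0 0 -1.5 0 0 0;0 0 0 -0.8 0 0 0;0 0 0 -0.4 0 0 0;0 0 0 0 0 0 0")

```text
t: 10.55
eef_pos: [0.5572, -0.0545, 0.0118]
tool_rot: [0.0, 0.563, 0.826, 0.0]
contact_force: [-0.9, -0.9, -0.6]
gripper_width: 0.141
```

Request:
move_arm(increments="0 0 0 -0.4 0 0 0;0 0 0 0 0 0 0;0.15 0 0 0 0 0 0;0.17 0 0 0 0 0 0;0.2 0 0 0 0 0 0;0.25 0 0 0 0 0 0;0.35 0 0 0 0 0 0;0.45 0 0 0 0 0 0", newtons=20)

```text
t: 11.55
eef_pos: [0.5571, -0.0544, 0.0112]
tool_rot: [-0.0, 0.563, 0.826, 0.0]
contact_force: [0.7, -0.8, 0.4]
gripper_width: 0.452
```

Run:
```python
from h import *
o=bot.get_obs(); print(o['t'],o['eef_pos'],o['tool_rot'],o['contact_force'],o['gripper_width'])
s,d=grab('side')
cv2.imwrite('pics/s7.png',cv2.resize(s[185:285,270:370],None,fx=6,fy=6,interpolation=cv2.INTER_CUBIC)[:,:,::-1])
```

```text
11.55 [ 0.55711218 -0.05437838  0.01118933] [-1.49853130e-05  5.63319122e-01  8.26239411e-01  3.92387997e-05] [ 0.71501752 -0.78108634  0.37162975] 0.45237509519013613
```

View pics/s7.png

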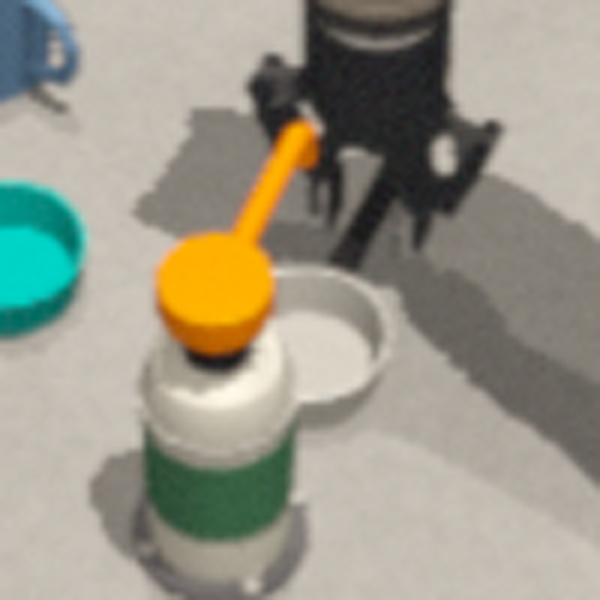

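The dish is standing on the desk and let go. Next I raise the arm straight up, clear of the spout.

Request:
move_arm(increments="0.5 0 0 10 0 0 0;0.5 0 0 20 0 0 0;0.5 2 -5 30 0 0 0;0.5 2 -5 40 0 0 0;0.5 2 -5 45 0 0 0;0.5 0 0 45 0 0 0;0.3 0 0 40 0 0 0;0 0 0 15 0 0 0")

```text
t: 12.6
eef_pos: [0.5642, -0.0691, 0.2602]
tool_rot: [0.002, 0.563, 0.826, 0.001]
contact_force: [0.1, 0.4, -0.1]
gripper_width: 0.1
```

Run:
```python
from h import *
o=bot.get_obs(); print(o['t'],o['q'],o['eef_pos'],o['tool_rot'],o['contact_force'],o['gripper_width'])
s,d=grab('side'); t,_=grab('top')
cv2.imwrite('pics/s8.png',cv2.resize(s[165:285,270:390],None,fx=5,fy=5,interpolation=cv2.INTER_CUBIC)[:,:,::-1])
cv2.imwrite('pics/t8.png',cv2.resize(t[190:270,250:350],None,fx=7,fy=7,interpolation=cv2.INTER_CUBIC)[:,:,::-1])
```

```text
12.6 [ 0.44196489  0.32034149 -0.53340767  1.75724194  0.18120957  1.10718911
  0.22444486] [ 0.56423606 -0.06913922  0.26023898] [0.00248434 0.56324248 0.82628697 0.00125643] [ 0.09092327  0.42952614 -0.12656653] 0.10002175919664459
```

View pics/s8.png

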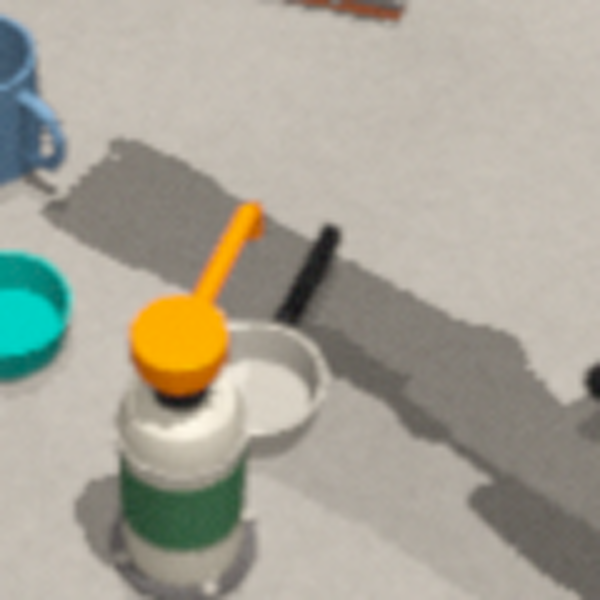

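View pics/t8.png

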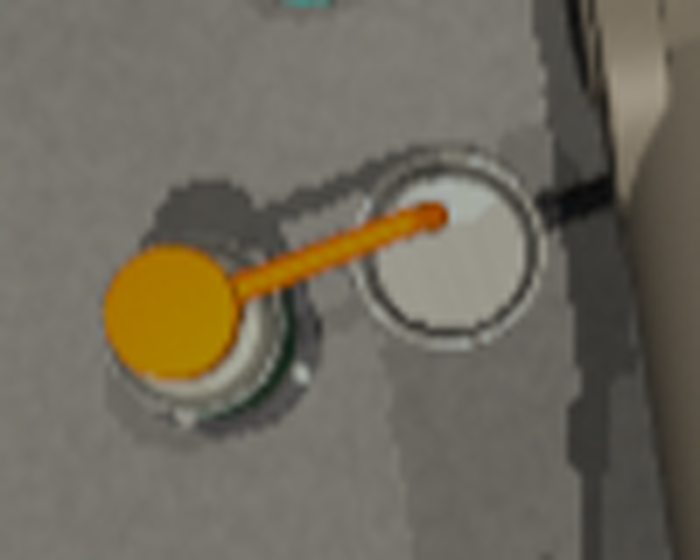

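Run:
```python
from h import *
f=lambda x:np.round(x,4)
T=lambda x,y,z:pz('top',*cp(x,y,250,190,7),z)
print(f(T(450,248,.034)),f(T(353,248,.034)),f(T(547,248,.034)),f(T(450,146,.034)),f(T(450,350,.034)))
```

```text
[0.5249 0.0307 0.034 ] [0.524  0.0741 0.034 ] [ 0.5258 -0.0126  0.034 ] [0.5707 0.0318 0.034 ] [0.4794 0.0296 0.034 ]
```

The dish sits at (0.525, 0.031) against a target of (0.525, 0.031). On to the cap with shut fingers.

Request:
move_arm(increments="0 -5 12 0 0 0 0;0 -10 28 0 0 0 0;0 -13 34 0 0 0 0;0 -14 36 0 0 0 0;0 -14 36 0 0 0 0;0 -13 32 0 0 0 0;0 -8 18 0 0 0 0;0 -3 6 0 0 0 0")

```text
t: 13.7
eef_pos: [0.4812, 0.1341, 0.2548]
tool_rot: [-0.001, 0.562, 0.827, -0.001]
contact_force: [-0.5, -1.0, 0.5]
gripper_width: 0.002
```

Request:
move_arm(increments="0 0 0 -10 0 0 0;0 0 0 -10 0 0 0;0 0 0 -10 0 0 0;0 0 0 -8 0 0 0;0 0 0 -4 0 0 0;0 0 0 0 0 0 0;0 0 0 0 0 0 0;0 0 0 0 0 0 0")

```text
t: 14.7
eef_pos: [0.4833, 0.1327, 0.2145]
tool_rot: [0.0, 0.563, 0.826, 0.0]
contact_force: [0.6, 0.2, -0.5]
gripper_width: 0.001
```

Run:
```python
from h import *
o=bot.get_obs(); print(o['t'],o['q'],o['eef_pos'],o['contact_force'],o['gripper_width'])
s,d=grab('side')
cv2.imwrite('pics/s9.png',cv2.resize(s[145:295,240:390],None,fx=4,fy=4,interpolation=cv2.INTER_CUBIC)[:,:,::-1])
```

```text
14.7 [ 0.16348768  0.27348582 -0.64826363  1.94773877  0.19760299  0.98227643
 -0.20324138] [0.48331266 0.13268092 0.21454874] [ 0.57521562  0.17555552 -0.52907281] 0.0013327367712732026
```

View pics/s9.png

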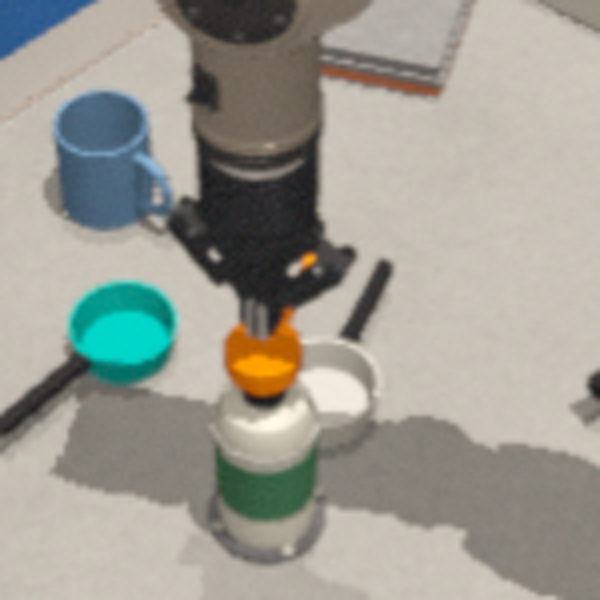

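The shut fingers are over the middle of the cap (crop 263,330). Next I press down in steps.

Request:
move_arm(increments="0 0 0 -6 0 0 0;0 0 0 -6 0 0 0;0 0 0 -3 0 0 0;0 0 0 -3 0 0 0;0 0 0 -3 0 0 0;0 0 0 -2 0 0 0;0 0 0 -2 0 0 0;0 0 0 0 0 0 0")

```text
t: 15.75
eef_pos: [0.4828, 0.1324, 0.1893]
tool_rot: [-0.0, 0.563, 0.826, -0.0]
contact_force: [-3.4, -1.9, 6.8]
gripper_width: 0.001
```

Request:
move_arm(increments="0 0 0 -1 0 0 0;0 0 0 -1 0 0 0;0 0 0 -1 0 0 0;0 0 0 -1 0 0 0;0 0 0 -0.5 0 0 0;0 0 0 -0.5 0 0 0;0 0 0 0 0 0 0;0 0 0 0 0 0 0")

```text
t: 16.75
eef_pos: [0.4829, 0.1325, 0.1851]
tool_rot: [0.0, 0.563, 0.826, -0.0]
contact_force: [-5.5, -2.4, 12.8]
gripper_width: -0.003
```

Request:
move_arm(increments="0 0 0 -0.5 0 0 0;0 0 0 0 0 0 0;0 0 0 -0.5 0 0 0;0 0 0 0 0 0 0;0 0 0 -0.5 0 0 0;0 0 0 0 0 0 0;0 0 0 0 0 0 0;0 0 0 0 0 0 0")

```text
t: 17.75
eef_pos: [0.483, 0.1325, 0.1849]
tool_rot: [0.001, 0.563, 0.826, -0.001]
contact_force: [-11.0, -4.9, 25.7]
gripper_width: -0.001
```

That's a hard stop: the force doubled to 26 N while the TCP stayed at 0.185. Now I release it.

Request:
move_arm(increments="0 0 0 2 0 0 0;0 0 0 4 0 0 0;0 0 0 6 0 0 0;0 0 0 8 0 0 0;0 0 0 15 0 0 0;0 0 0 20 0 0 0;0 0 0 20 0 0 0;0 0 0 10 0 0 0")

```text
t: 18.75
eef_pos: [0.4838, 0.133, 0.2693]
tool_rot: [0.001, 0.563, 0.826, 0.001]
contact_force: [0.5, 0.3, 0.3]
gripper_width: -0.003
```

Request:
move_arm(increments="0 10 -15 5 0 0 0;0 15 -30 5 0 0 0;0 15 -35 0 0 0 0;0 15 -35 0 0 0 0;0 10 -35 0 0 0 0;0 10 -35 0 0 0 0;0 5 -20 0 0 0 0;0 0 0 0 0 0 0")

```text
t: 19.75
eef_pos: [0.563, -0.0743, 0.277]
tool_rot: [-0.0, 0.565, 0.825, -0.0]
contact_force: [-0.7, 0.6, 0.6]
gripper_width: 0.002
```

Run:
```python
from h import *
o=bot.get_obs(); print(o['t'],o['eef_pos'],o['contact_force'])
s,d=grab('side'); t,dt=grab('top')
cv2.imwrite('pics/s10.png',s[:,:,::-1])
cv2.imwrite('pics/t10.png',cv2.resize(t[190:270,250:350],None,fx=7,fy=7,interpolation=cv2.INTER_CUBIC)[:,:,::-1])
for u,v in ((274,234),(273,236),(305,223)): print(np.round(pd('top',u,v,dt[v,u]),4))
```

```text
19.75 [ 0.5630239  -0.07432974  0.27703886] [-0.68966306  0.6483524   0.60446747]
[0.4842 0.1334 0.2011]
[0.4785 0.1355 0.2043]
[0.5165 0.049  0.1984]
```

View pics/s10.png

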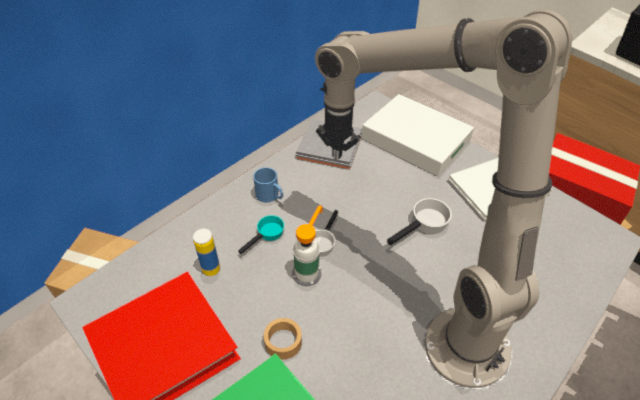

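View pics/t10.png

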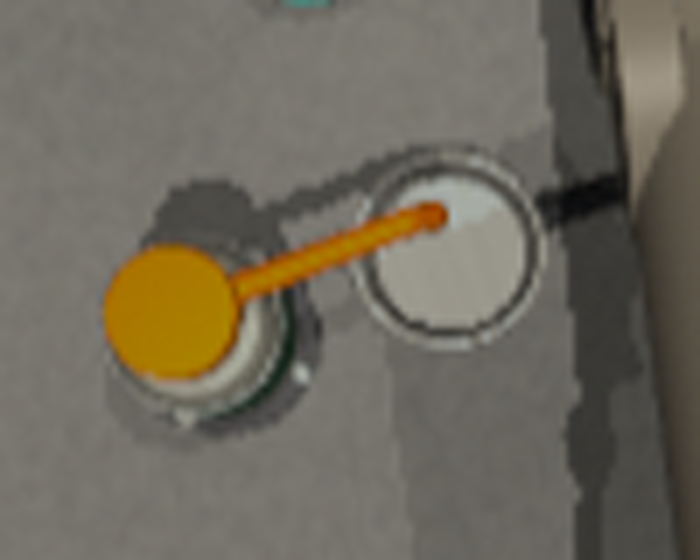

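The cap is back up (0.201 m), the dish hasn't moved (crop centre still 450,248), the bystanders are untouched and the arm is clear. I'm handing it in.

```bash
python3 -c "
from station import bot
print(bot.hand_in())"
```

```text
the job is handed in; nothing more can be done
None
```

I set the small steel dish flat under the spout, let go of it, then pressed the orange cap to its stop and let it spring back. The job was handed in at about 20 s of the 45 s allowed; no verdict was reported.

- **Dish:** by the top camera it stands at about (0.525, 0.031), within 1 mm of my estimate of the spout outlet. It looked the same before and after the press.
- **Cap press:** the cap stopped hard at TCP height 0.185 m, where the force rose from 13 to 26 N with almost no further movement. The side force reached about 12 N.
- **Cap return:** the cap's top reads 0.201 m by depth, against 0.200 m when fully up.
- **Other objects:** the spray can, tape roll and mug look unmoved in the last side picture, and the arm is clear of everything.
- **Disagreement:** absolute positions from the side camera were up to about 15 mm off the top camera's. The gripper's known position suggested the side camera was the one off, so I relied on the top camera. Its offset from dish to spout still differed from the top camera's by about 6 mm in a rough reading before the final placement.

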